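# Hang the hook-on holder in the gap of a box's rim rail

## Robot

A 6-joint arm with a two-finger parallel gripper is mounted at the origin on the work surface. World frame = base frame: x ahead of the robot, y to its left, z up, the work surface at z = 0. Lengths are in m, angles in rad, forces in N, time in s.
With the tool pointing down it reaches from about 0.35 to 0.85 m from the base axis. Payload 8.1 kg.
Tool frame: the origin (TCP) lies on the mounting face of the last link; the fingertips stand 186 mm ahead of it and the grasp point (between the pads) lies 167 mm ahead of it (grip_point_offset is the distance from the TCP to the grasp point, in m); z points along the fingers, y is the direction in which the jaws open and shut (so a half turn about z gives the same grasp; the last joint's range is limited). The gripper opens to 93 mm and grips with 3 to 60 N. Pads are 15 mm wide; open, the fingers measure 128 mm over their backs; the gripper's body (75 mm by 188 mm) begins 65 mm behind the grasp point.
Start: joints at [-1.381, 0.13, 1.488, -0, 1.523, -0.085], TCP at [0.163, -0.577, 0.405] pointing down, gripper open.
Joint ranges: [-2.96, 2.96], [-0.89, 2.26], [0.02, 2.5], [-1.34, 4.48], [0, 2.73], [-2.66, 2.66]. Speed limits (rad/s): [2.39, 2.39, 2.79, 3.14, 3.14, 3.14].

## Interface

Orientations are given as a rotation vector (axis times angle).
In Python, from plant import read_state, read_camera, close_job, grip_point_offset gives the robot as it stands.
- The arm moves only by the shell command python3 -m creep 'ROWS' [OPENING] [FORCE]. ROWS is JSON, a list of rows, each a list of 2 entries, a list of its own where there are three numbers: the shift along the tool's x, y, z in cm, then the turn, a rotation vector about the tool's x, y, z in degrees. In form: [[[tx, ty, tz], [rx, ry, rz]], ...]. A call has 1 to 12 rows; each row shifts and turns the commanded pose from where the row before left it, along the tool's axes as they then stand; what a row does not reach is not made up. A row lasts 1/12 s, in which the tool goes at most 41.7 mm and 7.16 degrees, less where a joint would pass 70% of its speed; a pose out of reach is approached as far as the arm can. A call is refused whole if a number of a shift passes 4.17 or a number of a turn 7.16, either way. A call with a gripper value outside its range is refused whole. OPENING is the opening in per cent of the stroke, from 0 (shut) to 100 (fully open), set as the call begins (- or left out, the last holds). The fingers move at their own pace and stop on an object; FORCE is the grip in N (left out, the last holds). Time passes only in rows, so rows that do not move let the fingers close. It gives the time, the measured TCP pose, the force and the opening at its end, in the units of the state.
- read_state(): the state, without advancing time (a new reading comes with each control period).
- read_camera(name): name is "side" or "top"; returns a dict with "img" (420x560x3 uint8, red, green, blue), "K" (3x3 intrinsics, pixels), "k1" (the pictures are not rectified: a ray, as slopes to the right and down, at radius r is drawn at 1 + k1 r^2 times it, then the intrinsics apply), "T" (4x4, takes a point from camera to world coordinates). Camera axes: x right, y down, z forward; pixel columns grow to the right and rows downward; lengths in m; the calibration is good to about 2 mm. A picture is of the moment at which its call begins. There is no depth.
- close_job(): hands the job in, once; it reports no verdict.
The state is a dict: "t": time; "q": joint angles; "dq": joint speeds; "joint_torque": joint torques, N m; "tool_pos": TCP position; "orientation": TCP orientation; "force": force on the tool from outside, world axes, zero at the start; "wrist_torque": the same for the moment, N m; "opening": finger opening in m.
Only numpy, scipy, OpenCV 4.12 (cv2) and the standard library are available. Lean on these libraries where they do the work, as an engineer would, in place of code of your own. Each camera call takes 0.05 s, during which the arm holds its last target.

## Task

Take the yellow hook-on holder by its blue handle and hook its bent lip over the far rim of the pink box, with the cup hanging inside the box, sitting fully down in the gap of the white rim rail (slide it along the rim to find the gap) and let go. Work gently: never let it knock or press on the box with more than 30 N, and leave the brush, bottles and screwdriver where they are.

Things in the scene. Friction and masses are not known exactly. Their poses are not given: they have to be found in the camera images.
- holder_mid (a point): Yellow plastic hook-on holder, about 0.15 kg, standing on the table. Point 64 mm above its underside (half its 128 mm height), mid-width. Its axes: z up, +x to the bent lip, y across; 64 mm wide (y -32 to 32). From this point: open cup x -28 to 20 mm, up to 70 mm above the underside; back plate x 16 to 20, up to 90 mm.
- holder_handle (a point): Centre of the holder's blue upright handle, 109 mm above its underside, 24.5 mm to +x of the mid point; holder axes. It is 12 mm thick in x, 40 mm in y, 90 to 128 mm above the underside. Pinch it across its thickness from above, fingertips just clear of the bridge it stands on.
- holder_slot (a point): Middle of the roof of the holder's slot, 84 mm above its underside, right under the handle; holder axes. The slot is 9 mm wide in x, open below, between the back plate (x 16 to 20 mm from the mid point) and the lip (x 29 to 33), which hangs to 60 mm above the underside. The bridge over it is 6 mm thick (84 to 90 mm).
- box: Pink open box fixed to the table: 160 mm in its x, 260 in its y, 120 high, walls and floor 5 mm. Origin: centre of its underside; z up, +x to its far long wall, away from the robot. Only that wall has the white rail. The holder (64 mm wide) slides on the rail's blocks with its lip over the wall and drops 8 mm into the gap (3 mm play each side); it does not fit between a block and the end wall.
- box_far_rim (a point): On the box's far wall, middle of its 5 mm thickness and its length, bare rim height (120 mm); box axes. The rail here, as thick as the wall: two blocks 8 mm above the rim, each 60 mm long in y, 70 mm gap between. Clamped fast. Its place differs each time and is not reported: the gap's centre is within 28 mm of this point along y, so it must be seen or felt.
- brush: Wooden brush, 50 x 150 x 30 mm, lying in the box along its near wall; origin at the centre of its underside.
- cleaner: Clear bottle with yellow cap, 48 mm across, 150 mm high, on the table; origin under its centre.
- blue_bottle: Blue bottle, 48 mm across, 160 mm high, on the table; origin under its centre.
- glue: Small white bottle with red cap, 32 mm across, 85 mm high, on the table; origin under its centre.
- screwdriver: Screwdriver lying on the table, about 200 mm long; origin under its middle.
Mind the look-alikes: they are no part of the job. Of the things shaped like the part that bears holder_mid, the yellow one is meant.

How it is judged:
By the outcome, as a careful person would: the job done as asked, in the order asked, and still so for the second after the job is handed in, with the robot touching nothing.
It also fails if it takes over 64 s, if anything falls off the work surface, if the arm or the gripper's body presses on something with over 40 N, if the wrist force passes 120 N, or if a joint passes its speed limit or range.

## Working session

There is one attempt and no reset: what is moved stays moved. The work goes in short steps, Python scripts to look and compute and a shell command to move; the robot and the scene stay as the last step left them, time stands still between calls to the robot, and variables do not carry over. Pictures are saved under pics/ and viewed, and the job is handed in when it is done.

```bash
mkdir -p pics; ls
python3 - <<'E'
from plant import *
import cv2
s=read_state();print(s)
for n in("side","top"):
    c=read_camera(n);cv2.imwrite(f"pics/{n}0.png",c["img"][:,:,::-1]);print(n,c["K"],c["k1"],c["T"])
E
```

```text
pics
{'t': 0.0, 'q': array([-1.38144810e+00,  1.31167636e-01,  1.48928580e+00, -3.21233554e-05,
        1.52298935e+00, -8.53819846e-02]), 'dq': array([-0.00030537,  0.00046727,  0.0005544 , -0.00117213,  0.00063989,
        0.00222587]), 'joint_torque': array([-3.41966545e-03, -5.59835887e+01, -4.91759992e+01,  7.65947462e-02,
        3.54166771e-02, -1.35723490e-04]), 'tool_pos': array([ 0.16275495, -0.57726531,  0.40367969]), 'orientation': array([-3.11017069e+00, -4.29938992e-01,  2.01217134e-04]), 'force': array([-0.37964685, -0.77429   , -0.27178624]), 'wrist_torque': array([ 0.0222785 , -0.01942201, -0.04754967]), 'opening': 0.09261647992144444}
side [[496.67315719   0.         272.40783343]
 [  0.         496.67315719 204.63320901]
 [  0.           0.           1.        ]] 0.03802977731854901 [[-0.8421511  -0.30260494  0.44633146 -0.02548615]
 [-0.53920018  0.46229151 -0.70395293  0.92043592]
 [ 0.00668439 -0.83349674 -0.55248394  0.82145579]
 [ 0.          0.          0.          1.        ]]
top [[388.50157779   0.         278.55597975]
 [  0.         388.50157779 206.55814814]
 [  0.           0.           1.        ]] -0.01681690489800171 [[ 0.01837515 -0.98127138  0.19175199  0.35359528]
 [-0.99903229 -0.02568475 -0.03570414  0.02984003]
 [ 0.03996056 -0.19091036 -0.98079376  1.00049799]
 [ 0.          0.          0.          1.        ]]
```

View pics/side0.png

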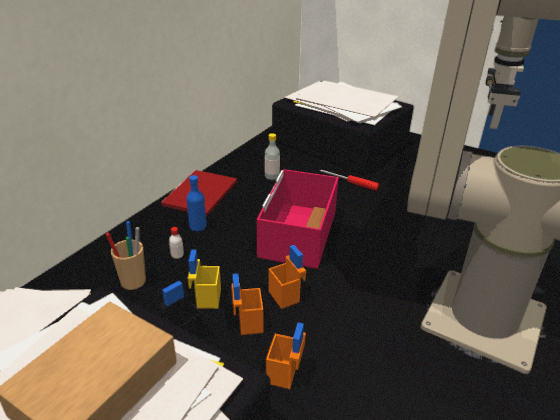

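View pics/top0.png

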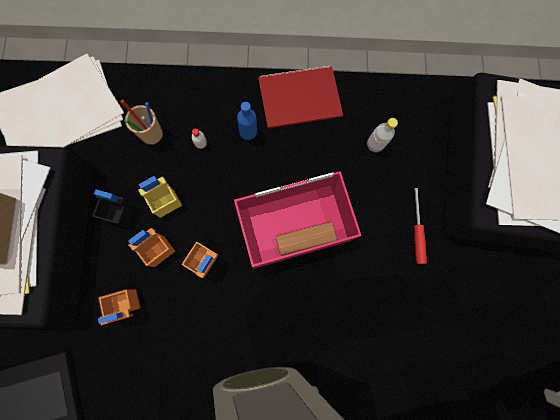

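The yellow holder shows at about top (159,197) and side (207,285). The look-alikes are three orange holders at top (151,247), (200,260) and (118,307), and a black one at (110,207). The only yellow one fits the description, so I'll confirm it in an enlarged crop.

```bash
cat > h.py <<'E'
import numpy as np, cv2
from plant import *
def ray(c,uv):
    K=c["K"];uv=np.array(uv,float)
    d=np.array([(uv[0]-K[0,2])/K[0,0],(uv[1]-K[1,2])/K[1,1]]);p=d.copy()
    for _ in range(20): p=d/(1+c["k1"]*(p@p))
    v=c["T"][:3,:3]@np.array([p[0],p[1],1.]);return c["T"][:3,3],v/np.linalg.norm(v)
def onz(c,uv,z):
    o,v=ray(c,uv);return o+v*(z-o[2])/v[2]
def proj(c,P):
    q=c["T"][:3,:3].T@(np.array(P)-c["T"][:3,3]);p=q[:2]/q[2];p=p*(1+c["k1"]*(p@p))
    return np.array([c["K"][0,0]*p[0]+c["K"][0,2],c["K"][1,1]*p[1]+c["K"][1,2]])
def tri(c1,a,c2,b):
    o1,v1=ray(c1,a);o2,v2=ray(c2,b)
    s=np.linalg.lstsq(np.stack([v1,-v2],1),o2-o1,rcond=None)[0]
    p,q=o1+v1*s[0],o2+v2*s[1];return (p+q)/2,np.linalg.norm(p-q)
E
python3 - <<'E'
import cv2,numpy as np
t=cv2.imread("pics/top0.png");s=cv2.imread("pics/side0.png")
a=cv2.resize(t[165:235,85:195],None,fx=7,fy=7,interpolation=2)
cv2.imwrite("pics/c1.png",a)
b=cv2.resize(s[240:320,155:265],None,fx=7,fy=7,interpolation=2)
cv2.imwrite("pics/c2.png",b)
cv2.imwrite("pics/c3.png",cv2.resize(t[160:280,225:370],None,fx=5,fy=5,interpolation=2))
cv2.imwrite("pics/c4.png",cv2.resize(s[160:270,250:350],None,fx=5,fy=5,interpolation=2))
E
```

```text
(no output)
```

View pics/c1.png

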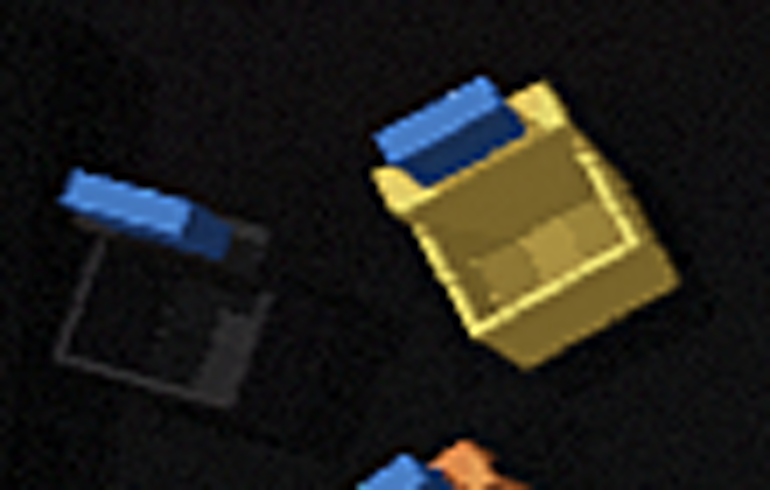

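View pics/c2.png

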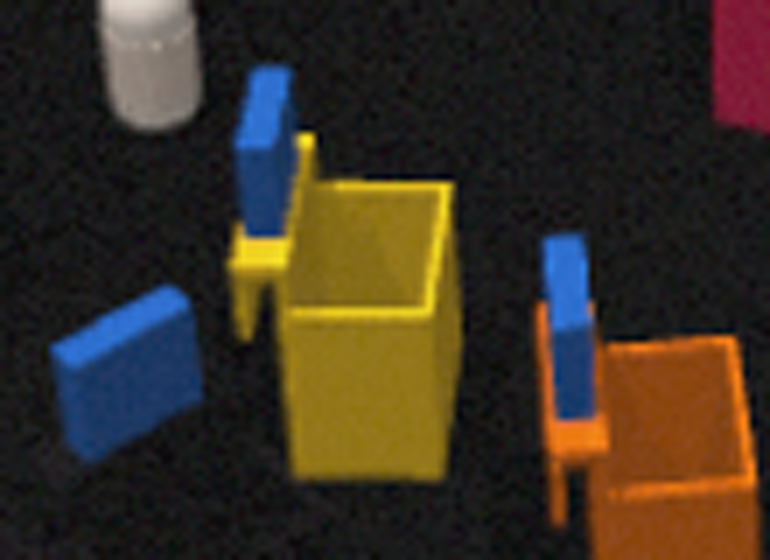

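View pics/c3.png

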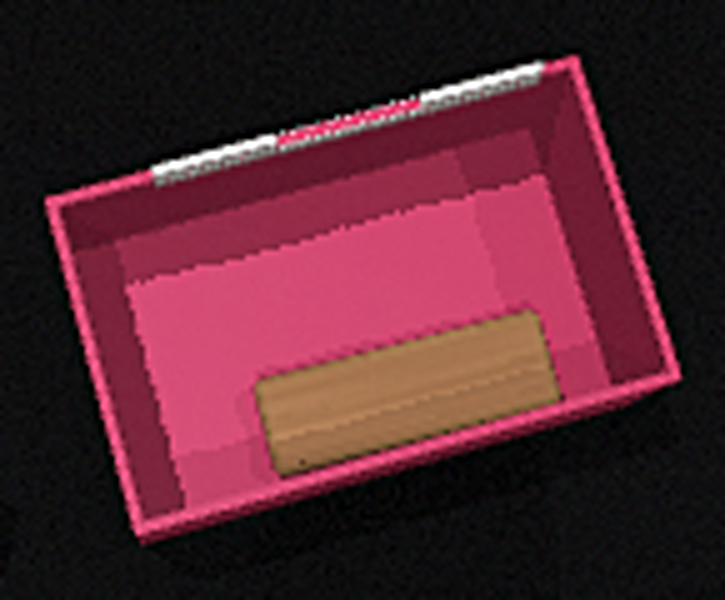

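View pics/c4.png

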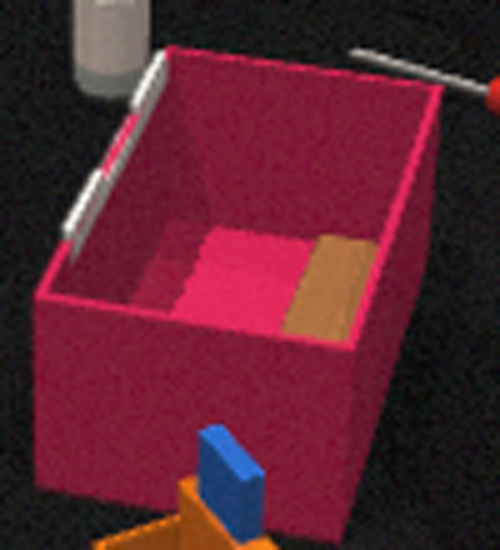

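Run:
```python
from h import *
c=read_camera("top");s=read_camera("side")
f=lambda u,f,o:[(u[0]+.5)/f-.5+o[0],(u[1]+.5)/f-.5+o[1]]
T=lambda u,z:onz(c,f(u,7,(85,165)),z)[:2]*1e3
S=lambda u,z:onz(s,f(u,7,(155,240)),z)[:2]*1e3
B=lambda u,z:onz(c,f(u,5,(225,160)),z)[:2]*1e3
D=lambda u,z:onz(s,f(u,5,(250,160)),z)[:2]*1e3
np.set_printoptions(precision=1,suppress=True)
print("handle top",[T(u,.128) for u in[(375,135),(482,76),(502,100),(395,158)]])
print("bridge .09",[T(u,.09) for u in[(545,83),(572,122),(373,170),(398,214)]])
print("cup rim front .07 ",[T(u,.07) for u in[(638,240),(475,335)]])
print("side: handle top",[S(u,.128) for u in[(250,67),(292,67),(279,145),(237,142)]])
print("side cup rim .07",[S(u,.07) for u in[(435,313),(455,183)]])
print("box rim",[B(u,.12) for u in[(48,198),(578,57),(682,378),(137,530)]])
print("box rim side",[D(u,.12) for u in[(38,297),(168,47),(442,86),(353,348)]])
print("rail .128 top",[B(u,.128) for u in[(152,169),(274,134),(420,96),(542,62)]])
print("gap .12 ",[B(u,.12) for u in[(277,146),(277,135),(420,108),(420,99)]])
print("side rail",[D(u,.128) for u in[(66,228),(98,171),(134,105),(161,55)]])
```

```text
handle top [array([568.7, 320.4]), array([589.6, 287.3]), array([581.6, 280.2]), array([561.1, 313.2])]
bridge .09 [array([598. , 276.9]), array([584.5, 266.7]), array([565.8, 332.6]), array([550.7, 322.9])]
cup rim front .07  [array([548. , 246.1]), array([513.2, 299.5])]
side: handle top [array([590.8, 287.3]), array([579.7, 280.1]), array([558.3, 311.8]), array([570.1, 317.7])]
side cup rim .07 [array([513.1, 297.2]), array([546.1, 244.3])]
box rim [array([540.4, 100.6]), array([ 615.4, -146.8]), array([ 463.6, -193.1]), array([389.5,  54.8])]
box rim side [array([538. , 100.7]), array([ 615., -146.]), array([ 463.7, -192.3]), array([388.9,  53.5])]
rail .128 top [array([553.6,  52.8]), array([571.7,  -3. ]), array([591.9, -70.7]), array([ 610.1, -128.1])]
gap .12  [array([568. ,  -4.8]), array([573.3,  -4.7]), array([588.2, -71.7]), array([592.6, -71.7])]
side rail [array([553.6,  52.3]), array([569.4,  -1.7]), array([589.6, -69. ]), array([ 606.2, -123.9])]
```

The crop confirms it: the yellow holder stands upright with its lip away from the robot. Its handle centre is at about (575, 300) mm and its lip yaw is about 32.4°. The box yaw is about 16.9°. The gap centre is at about (580, -37), which is 14 mm toward -y from the rim middle. I'll turn the tool -106.7° about tool z and then travel.

```bash
python3 -m creep '[[[0,0,0],[0,0,-7.1]],[[0,0,0],[0,0,-7.1]],[[0,0,0],[0,0,-7.1]],[[0,0,0],[0,0,-7.1]],[[0,0,0],[0,0,-7.1]],[[0,0,0],[0,0,-7.1]],[[0,0,0],[0,0,-7.1]],[[0,0,0],[0,0,-7.1]]]' 50
python3 -m creep '[[[0,0,0],[0,0,-7.1]],[[0,0,0],[0,0,-7.1]],[[0,0,0],[0,0,-7.1]],[[0,0,0],[0,0,-7.1]],[[0,0,0],[0,0,-7.1]],[[0,0,0],[0,0,-7.1]],[[0,0,0],[0,0,-7.1]],[[0,0,0],[0,0,0]],[[0,0,0],[0,0,0]]]'
cat >> h.py <<'E'
from scipy.spatial.transform import Rotation as R
def where(tx=None,ty=None,tz=None,yaw=None):
    s=read_state();M=R.from_rotvec(s["orientation"]).as_matrix();p=s["tool_pos"]
    y=np.degrees(np.arctan2(M[1,1],M[0,1]))
    print("t %.2f"%s["t"],"tcp mm",(p*1e3).round(1),"yaw_y %.2f"%y,"z",M[:,2].round(4),"F",s["force"].round(1),"op mm %.1f"%(s["opening"]*1e3),"q6 %.2f"%s["q"][5])
    if tx is not None: print(" to go tool cm",(M.T@(np.array([tx,ty,tz])-p)*100).round(2),"turn tool z",round(-(yaw-y),2))
E
python3 -c "
from h import *
where(.575,.2998,.34,32.4)"
```

```text
t: 0.87
tool_pos: [0.1628, -0.5774, 0.4044]
orientation: [-2.527, -1.866, -0.0]
force: [-0.3, 0.3, 0.7]
opening: 0.0471
t: 1.62
tool_pos: [0.1628, -0.5774, 0.4045]
orientation: [-1.523, -2.748, -0.0]
force: [-0.5, -0.4, 0.2]
opening: 0.0467
t 1.62 tcp mm [ 162.8 -577.4  404.5] yaw_y 32.02 z [-1.e-04  4.e-04 -1.e+00] F [-0.5 -0.4  0.2] op mm 46.7 q6 -1.94
 to go tool cm [52.53 81.46  6.48] turn tool z -0.38
```

```bash
python3 -m creep '[[[2.19,3.39,0],[0,0,-0.4]],[[2.19,3.39,0],[0,0,0]],[[2.19,3.39,0],[0,0,0]],[[2.19,3.39,0],[0,0,0]],[[2.19,3.39,0],[0,0,0]],[[2.19,3.39,0],[0,0,0]],[[2.19,3.39,0],[0,0,0]],[[2.19,3.39,0],[0,0,0]],[[2.19,3.39,0],[0,0,0]],[[2.19,3.39,0],[0,0,0]],[[2.19,3.39,0],[0,0,0]],[[2.19,3.39,0],[0,0,0]]]'
python3 -m creep '[[[2.19,3.39,0],[0,0,0]],[[2.19,3.39,0],[0,0,0]],[[2.19,3.39,0],[0,0,0]],[[2.19,3.39,0],[0,0,0]],[[2.19,3.39,0],[0,0,0]],[[2.19,3.39,0],[0,0,0]],[[2.19,3.39,0],[0,0,0]],[[2.19,3.39,0],[0,0,0]],[[2.19,3.39,0],[0,0,0]],[[2,3,0],[0,0,0]],[[0,0,0],[0,0,0]],[[0,0,0],[0,0,0]]]'
python3 -c "
from h import *
where(.575,.2998,.34,32.4)"
```

```text
t: 2.62
tool_pos: [0.364, -0.1349, 0.405]
orientation: [1.514, 2.751, 0.0]
force: [0.5, -0.3, 0.6]
opening: 0.0468
t: 3.62
tool_pos: [0.529, 0.2284, 0.4036]
orientation: [-1.508, -2.754, 0.002]
force: [-1.5, 0.2, -0.6]
opening: 0.0463
t 3.62 tcp mm [529.  228.4 403.6] yaw_y 32.58 z [-1.9e-03 -6.0e-04 -1.0e+00] F [-1.5  0.2 -0.6] op mm 46.3 q6 -0.25
 to go tool cm [3.54 7.73 6.35] turn tool z 0.18
```

```bash
python3 -m creep '[[[1.18,2.57,0],[0,0,0]],[[1.18,2.57,0],[0,0,0]],[[1.18,2.57,0],[0,0,0]],[[0,0,3],[0,0,0.15]],[[0,0,3],[0,0,0]],[[0,0,0],[0,0,0]],[[0,0,0],[0,0,0]]]'
python3 - <<'E'
from h import *
where(.575,.2998,.279,32.4)
c=read_camera("top");s=read_camera("side")
a=cv2.resize(c["img"][130:240,90:240,::-1],None,fx=5,fy=5,interpolation=2)
cv2.imwrite("pics/d1.png",a)
cv2.imwrite("pics/d2.png",cv2.resize(s["img"][180:310,140:280,::-1],None,fx=4.5,fy=4.5,interpolation=2))
E
```

```text
t: 4.2
tool_pos: [0.5739, 0.2967, 0.343]
orientation: [-1.514, -2.75, 0.006]
force: [0.1, 1.1, 1.8]
opening: 0.0467
t 4.20 tcp mm [573.9 296.7 343. ] yaw_y 32.33 z [-0.0045 -0.0022 -1.    ] F [0.1 1.1 1.8] op mm 46.7 q6 -0.17
 to go tool cm [0.2  0.29 6.4 ] turn tool z -0.07
```

View pics/d2.png

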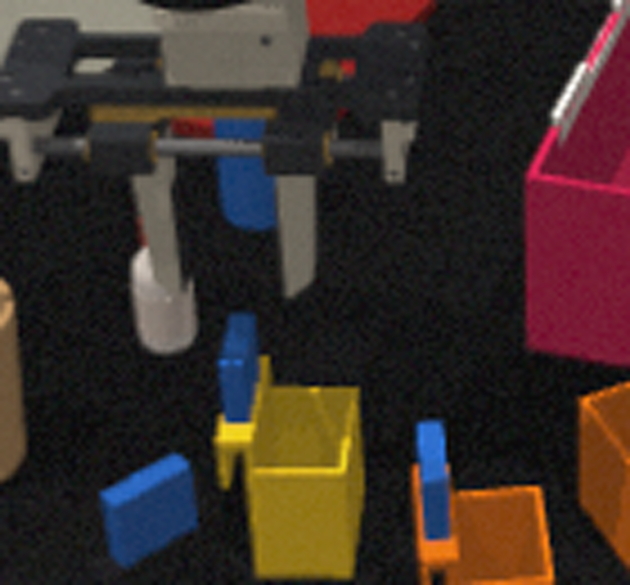

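View pics/d1.png

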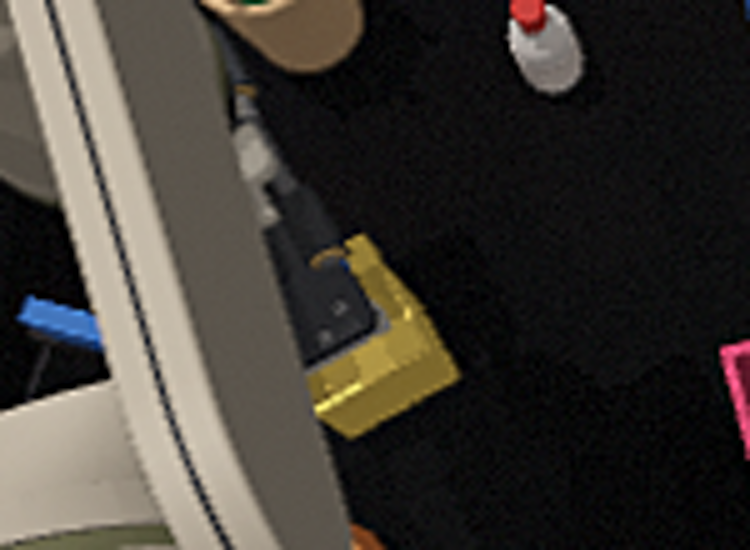

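The fingers straddle the blue handle in the side crop, at about (170,230) and (297,240) with the handle at (238,365). Before lowering I'll check that the arm has settled and how far away the pens are.

```bash
python3 -m creep '[[[0.2,0.35,0],[0,0,0]],[[0,0,0],[0,0,0]],[[0,0,0],[0,0,0]],[[0,0,0],[0,0,0]]]'
python3 - <<'E'
from h import *
where(.575,.2998,.279,32.4)
c=read_camera("top");s=read_camera("side")
print(tri(c,(126,103),s,(109,234)),tri(c,(151,102),s,(128,223)))
E
```

```text
t: 4.63
tool_pos: [0.5768, 0.3018, 0.3459]
orientation: [1.511, 2.753, 0.002]
force: [-0.4, 0.2, -0.2]
opening: 0.0466
t 4.63 tcp mm [576.8 301.8 345.9] yaw_y 32.49 z [ 1.6e-03  6.0e-04 -1.0e+00] F [-0.4  0.2 -0.2] op mm 46.6 q6 -0.16
 to go tool cm [-0.07 -0.27  6.69] turn tool z 0.09
(array([0.75972337, 0.36099743, 0.14603533]), np.float64(0.004215380400887116)) (array([0.76432919, 0.30353033, 0.14119926]), np.float64(0.00024969335531688507))
```

```bash
python3 -m creep '[[[-0.05,-0.2,0],[0,0,0.1]],[[0,0,1.5],[0,0,0]],[[0,0,1.5],[0,0,0]],[[0,0,1.5],[0,0,0]],[[0,0,1],[0,0,0]],[[0,0,0.5],[0,0,0]],[[0,0,0.5],[0,0,0]],[[0,0,0],[0,0,0]],[[0,0,0],[0,0,0]],[[0,0,0],[0,0,0]],[[0,0,0],[0,0,0]]]'
python3 - <<'E'
from h import *
where(.575,.2998,.279,32.4)
s=read_camera("side")
cv2.imwrite("pics/d3.png",cv2.resize(s["img"][200:310,140:280,::-1],None,fx=5,fy=5,interpolation=2))
E
```

```text
t: 5.65
tool_pos: [0.5756, 0.3003, 0.2808]
orientation: [1.513, 2.752, 0.002]
force: [0.3, 0.0, -0.2]
opening: 0.0467
t 5.65 tcp mm [575.6 300.3 280.8] yaw_y 32.40 z [ 1.5e-03  6.0e-04 -1.0e+00] F [ 0.3  0.  -0.2] op mm 46.7 q6 -0.16
 to go tool cm [-0.01 -0.07  0.18] turn tool z -0.0
```

View pics/d3.png

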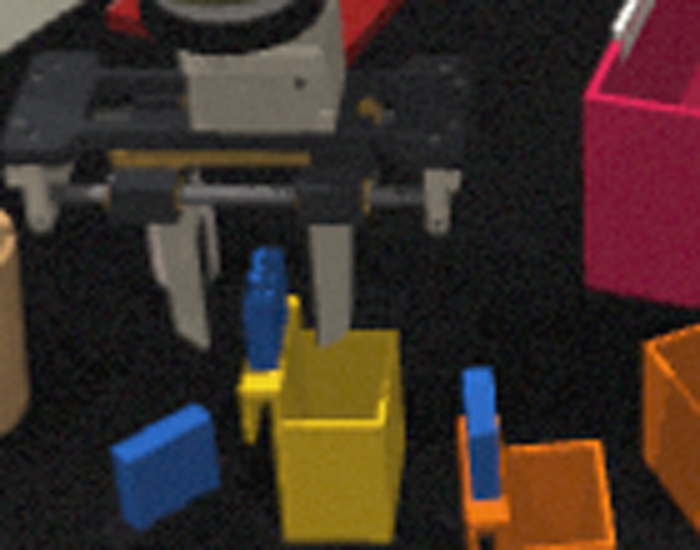

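The fingers straddle the handle, with the tips about 5 mm above the bridge. I'll close the gripper.

```bash
python3 -m creep '[[[0,0,0],[0,0,0]],[[0,0,0],[0,0,0]],[[0,0,0],[0,0,0]],[[0,0,0],[0,0,0]],[[0,0,0],[0,0,0]],[[0,0,0],[0,0,0]],[[0,0,0],[0,0,0]],[[0,0,0],[0,0,0]]]' 0 35
python3 - <<'E'
from h import *
where()
E
```

```text
t: 6.37
tool_pos: [0.5752, 0.3001, 0.2797]
orientation: [-1.514, -2.753, 0.0]
force: [-0.9, -0.2, 0.1]
opening: 0.0119
t 6.37 tcp mm [575.2 300.1 279.7] yaw_y 32.39 z [-2.e-04 -1.e-04 -1.e+00] F [-0.9 -0.2  0.1] op mm 11.9 q6 -0.16
```

Grasped at an opening of 11.9 mm, which matches the 12 mm handle. Next I lift and turn it to the box yaw.

```bash
python3 -m creep '[[[0,0,-0.5],[0,0,0]],[[0,0,-1],[0,0,0]],[[0,0,-1.5],[0,0,0]],[[0,0,-2],[0,0,0]],[[0,0,-2],[0,0,3]],[[0,0,-2],[0,0,4]],[[0,0,-2],[0,0,4]],[[0,0,-2],[0,0,3]],[[0,0,-2],[0,0,1.5]],[[0,0,0],[0,0,0]],[[0,0,0],[0,0,0]],[[0,0,0],[0,0,0]]]'
python3 - <<'E'
from h import *
where(.5801,-.0369,.43,16.9)
s=read_camera("side")
cv2.imwrite("pics/d4.png",s["img"][:,:,::-1])
E
```

```text
t: 7.37
tool_pos: [0.575, 0.3001, 0.4287]
orientation: [-1.869, -2.524, 0.001]
force: [-0.7, -0.7, -1.9]
opening: 0.0119
t 7.37 tcp mm [575.  300.1 428.7] yaw_y 16.96 z [-9.e-04 -4.e-04 -1.e+00] F [-0.7 -0.7 -1.9] op mm 11.9 q6 0.11
 to go tool cm [-32.38  -9.34  -0.11] turn tool z 0.06
```

View pics/d4.png

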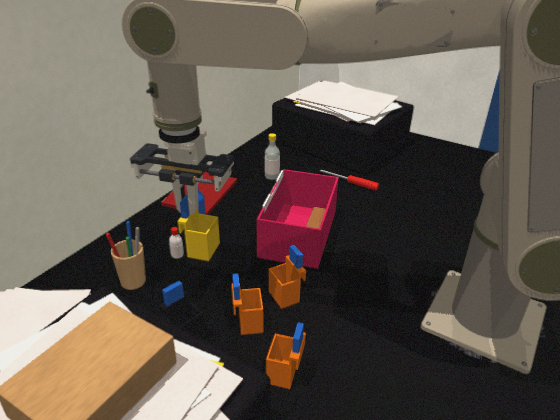

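The holder is lifted and hanging level at side (200,230). Now I carry it to the gap.

```bash
python3 -m creep '[[[-1.5,-0.43,0],[0,0,0]],[[-3,-0.87,0],[0,0,0]],[[-3,-0.87,0],[0,0,0]],[[-3,-0.87,0],[0,0,0]],[[-3,-0.87,0],[0,0,0]],[[-3,-0.87,0],[0,0,0]],[[-3,-0.87,0],[0,0,0]],[[-3,-0.87,0],[0,0,0]],[[-3,-0.87,0],[0,0,0]],[[-3,-0.87,0],[0,0,0]],[[-2.5,-0.7,0],[0,0,0]],[[-1.4,-0.25,0],[0,0,0]]]'
python3 -m creep '[[[0,0,0],[0,0,0]],[[0,0,0],[0,0,0]],[[0,0,0],[0,0,0]],[[0,0,0],[0,0,0]]]'
python3 - <<'E'
from h import *
where(.5801,-.0369,.43,16.9)
s=read_camera("side");c=read_camera("top")
cv2.imwrite("pics/e1.png",cv2.resize(s["img"][120:270,200:360,::-1],None,fx=4,fy=4,interpolation=2))
cv2.imwrite("pics/e2.png",cv2.resize(c["img"][150:280,210:370,::-1],None,fx=4,fy=4,interpolation=2))
E
```

```text
t: 8.42
tool_pos: [0.5804, -0.04, 0.4282]
orientation: [-1.873, -2.521, 0.003]
force: [0.5, -0.3, -1.0]
opening: 0.0118
t: 8.75
tool_pos: [0.5812, -0.0355, 0.4293]
orientation: [-1.869, -2.524, -0.0]
force: [0.3, -0.2, -1.2]
opening: 0.0119
t 8.75 tcp mm [581.2 -35.5 429.3] yaw_y 16.98 z [-6.e-04  5.e-04 -1.e+00] F [ 0.3 -0.2 -1.2] op mm 11.9 q6 -0.45
 to go tool cm [-0.1  -0.15 -0.07] turn tool z 0.08
```

View pics/e1.png

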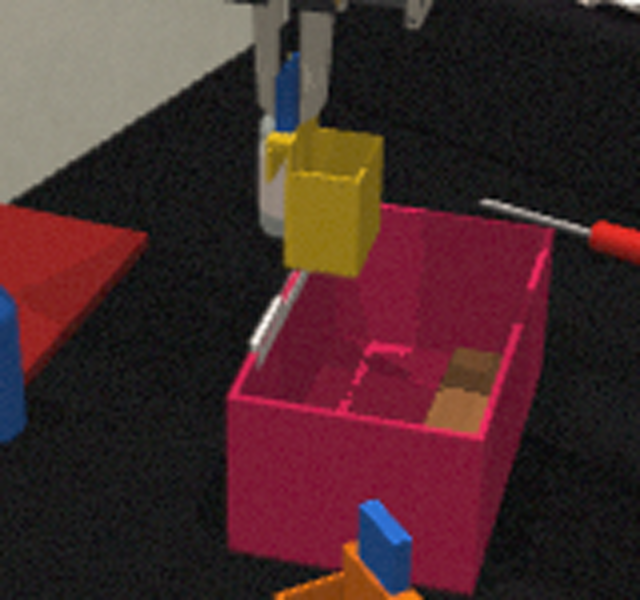

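View pics/e2.png

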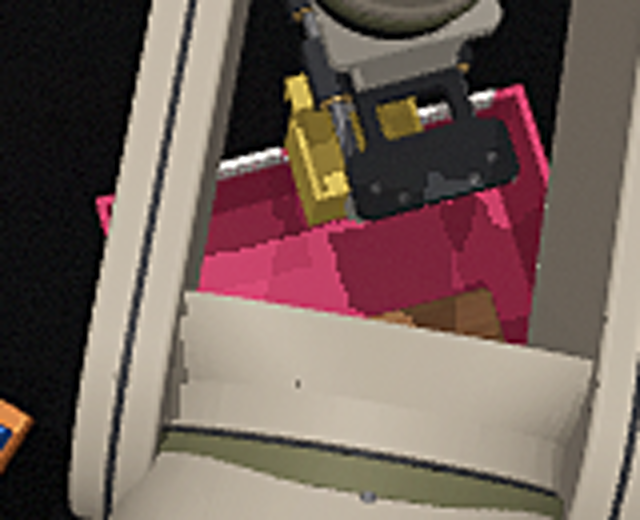

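Run:
```python
from h import *
s=read_camera("side");st=read_state()
cv2.imwrite("pics/e3.png",cv2.resize(s["img"][130:200,255:305,::-1],None,fx=8,fy=8,interpolation=2))
p=st["tool_pos"];M=R.from_rotvec(st["orientation"]).as_matrix()
hx=M[:,1];hy=M[:,0];hz=-M[:,2]
def H(x,y,z): return p+hx*x+hy*y+hz*(z-.2797)
for n,q in dict(frimL=(-.0525,.032,.07),frimR=(-.0525,-.032,.07),fbotL=(-.0525,.032,0),bbotL=(-.0045,.032,0),brL=(.0085,.032,.09),plateR=(-.0085,-.032,.09),hTopL=(-.006,.02,.128)).items():
    u=proj(s,H(*q));print(n,((u-[255,130]+.5)*8-.5).round(0))
```

```text
frimL [279. 282.]
frimR [327. 190.]
fbotL [273. 474.]
bbotL [130. 452.]
brL [ 91. 199.]
plateR [197. 118.]
hTopL [147.  79.]
```

View pics/e3.png

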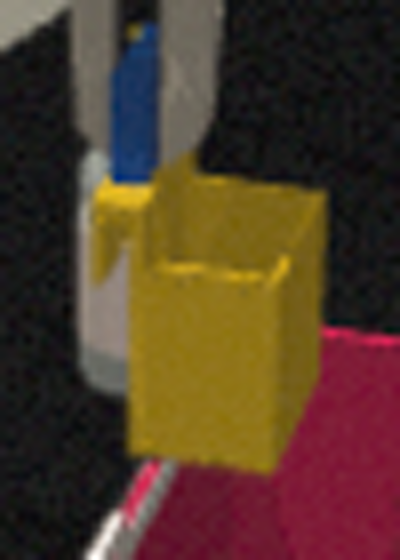

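The predicted and seen cup corners agree within about 0.5 px, so the in-hand offset is negligible. Correct by (-0.1, -0.15) cm and go down in steps.

```bash
python3 -m creep '[[[-0.1,-0.15,0.5],[0,0,0]],[[0,0,0.5],[0,0,0]],[[0,0,0.5],[0,0,0]],[[0,0,0],[0,0,0]],[[0,0,0],[0,0,0]],[[0,0,0],[0,0,0]]]'
python3 -c "
from h import *
where(.5801,-.0369,.356,16.9)"
```

```text
t: 9.4
tool_pos: [0.5801, -0.038, 0.4147]
orientation: [-1.871, -2.524, 0.0]
force: [-0.6, -0.5, -2.7]
opening: 0.0113
t 9.40 tcp mm [580.1 -38.  414.7] yaw_y 16.89 z [-2.e-04  0.e+00 -1.e+00] F [-0.6 -0.5 -2.7] op mm 11.3 q6 -0.45
 to go tool cm [0.11 0.03 5.87] turn tool z -0.01
```

```bash
python3 -m creep '[[[0.1,0,0.7],[0,0,0]],[[0,0,0.8],[0,0,0]],[[0,0,0.8],[0,0,0]],[[0,0,0.8],[0,0,0]],[[0,0,0.8],[0,0,0]],[[0,0,0.8],[0,0,0]],[[0,0,0.8],[0,0,0]],[[0,0,0.4],[0,0,0]],[[0,0,0],[0,0,0]],[[0,0,0],[0,0,0]],[[0,0,0],[0,0,0]]]'
python3 - <<'E'
from h import *
where(.5801,-.0369,.3157,16.9)
s=read_camera("side");st=read_state()
cv2.imwrite("pics/e4.png",cv2.resize(s["img"][140:230,255:345,::-1],None,fx=6,fy=6,interpolation=2))
E
```

```text
t: 10.32
tool_pos: [0.58, -0.0371, 0.3563]
orientation: [1.871, 2.523, 0.0]
force: [0.1, 0.1, -1.1]
opening: 0.012
t 10.32 tcp mm [580.  -37.1 356.3] yaw_y 16.89 z [ 7.e-04 -1.e-04 -1.e+00] F [ 0.1  0.1 -1.1] op mm 12.0 q6 -0.45
 to go tool cm [0.02 0.02 4.06] turn tool z -0.01
```

View pics/e4.png

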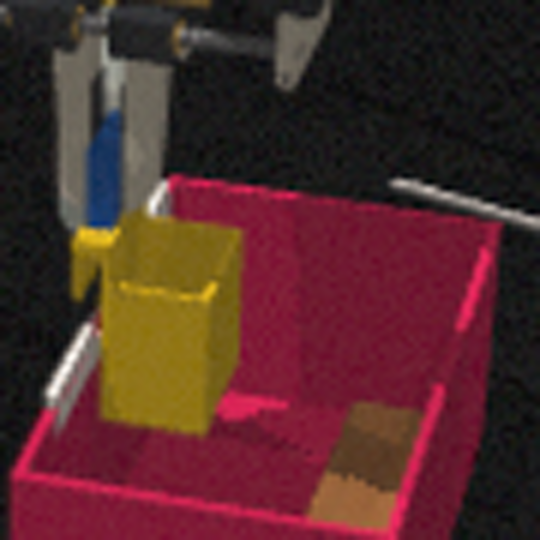

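The lip at (85,270) is outside the wall line and the cup is inside. I'll lower slowly to just above block height.

```bash
python3 -m creep '[[[0,0,0.3],[0,0,0]],[[0,0,0.4],[0,0,0]],[[0,0,0.4],[0,0,0]],[[0,0,0.4],[0,0,0]],[[0,0,0],[0,0,0]],[[0,0,0],[0,0,0]]]'
python3 -c "
from h import *
where(.5801,-.0369,.3157,16.9)"
python3 -m creep '[[[0,0,0.3],[0,0,0]],[[0,0,0.4],[0,0,0]],[[0,0,0.4],[0,0,0]],[[0,0,0.3],[0,0,0]],[[0,0,0],[0,0,0]],[[0,0,0],[0,0,0]]]'
python3 - <<'E'
from h import *
where(.5801,-.0369,.3157,16.9)
s=read_camera("side");c=read_camera("top")
cv2.imwrite("pics/e5.png",cv2.resize(s["img"][160:220,255:315,::-1],None,fx=9,fy=9,interpolation=2))
E
```

```text
t: 10.87
tool_pos: [0.5796, -0.037, 0.3401]
orientation: [-1.87, -2.523, 0.001]
force: [-0.1, -0.3, -1.0]
opening: 0.0119
t 10.87 tcp mm [579.6 -37.  340.1] yaw_y 16.89 z [-1.1e-03  2.0e-04 -1.0e+00] F [-0.1 -0.3 -1. ] op mm 11.9 q6 -0.45
 to go tool cm [-0.    0.05  2.44] turn tool z -0.01
t: 11.37
tool_pos: [0.5797, -0.037, 0.3263]
orientation: [-1.871, -2.523, 0.001]
force: [-0.2, -0.4, -1.6]
opening: 0.012
t 11.37 tcp mm [579.7 -37.  326.3] yaw_y 16.90 z [-8.e-04  1.e-04 -1.e+00] F [-0.2 -0.4 -1.6] op mm 12.0 q6 -0.45
 to go tool cm [-0.    0.05  1.06] turn tool z -0.0
```

View pics/e5.png

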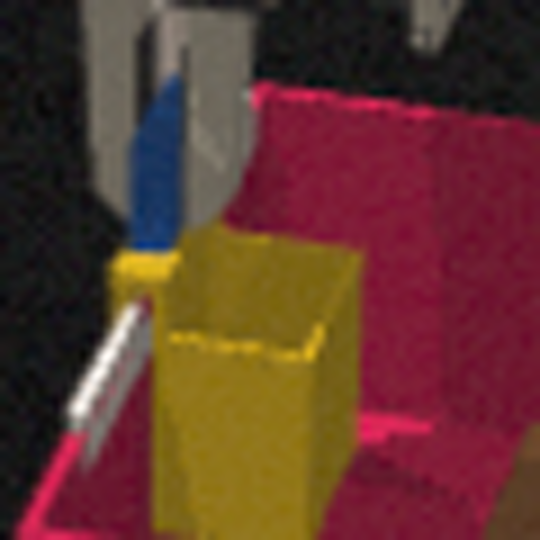

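```bash
python3 -m creep '[[[0,0,0.1],[0,0,0]],[[0,0,0.1],[0,0,0]],[[0,0,0.1],[0,0,0]],[[0,0,0.05],[0,0,0]],[[0,0,0],[0,0,0]],[[0,0,0],[0,0,0]]]'
python3 -c "
from h import *
where(.5801,-.0369,.3157,16.9)"
```

```text
t: 11.97
tool_pos: [0.5798, -0.0371, 0.3232]
orientation: [-1.871, -2.524, 0.0]
force: [0.8, -0.2, -1.4]
opening: 0.0118
t 11.97 tcp mm [579.8 -37.1 323.2] yaw_y 16.89 z [-1.e-04  0.e+00 -1.e+00] F [ 0.8 -0.2 -1.4] op mm 11.8 q6 -0.45
 to go tool cm [0.01 0.04 0.75] turn tool z -0.01
```

No contact yet. On.

```bash
python3 -m creep '[[[0,0,0.1],[0,0,0]],[[0,0,0.1],[0,0,0]],[[0,0,0],[0,0,0]],[[0,0,0],[0,0,0]]]'
python3 -c "
from h import *
where(.5801,-.0369,.3157,16.9)"
```

```text
t: 12.3
tool_pos: [0.5798, -0.0371, 0.3211]
orientation: [-1.871, -2.524, 0.0]
force: [-0.5, -0.5, -0.9]
opening: 0.0122
t 12.30 tcp mm [579.8 -37.1 321.1] yaw_y 16.89 z [-2.e-04  0.e+00 -1.e+00] F [-0.5 -0.5 -0.9] op mm 12.2 q6 -0.45
 to go tool cm [0.01 0.04 0.54] turn tool z -0.01
```

```bash
python3 -m creep '[[[0,0,0.1],[0,0,0]],[[0,0,0.1],[0,0,0]],[[0,0,0],[0,0,0]],[[0,0,0],[0,0,0]]]'
python3 -m creep '[[[0,0,0.1],[0,0,0]],[[0,0,0.1],[0,0,0]],[[0,0,0],[0,0,0]],[[0,0,0],[0,0,0]]]'
python3 -c "
from h import *
where(.5801,-.0369,.3157,16.9)"
```

```text
t: 12.63
tool_pos: [0.5798, -0.037, 0.3191]
orientation: [-1.871, -2.524, 0.0]
force: [-0.4, 0.5, -2.0]
opening: 0.0119
t: 12.97
tool_pos: [0.5798, -0.0371, 0.3171]
orientation: [-1.871, -2.524, 0.0]
force: [-0.7, -0.1, -0.2]
opening: 0.0114
t 12.97 tcp mm [579.8 -37.1 317.1] yaw_y 16.90 z [-1.e-04  0.e+00 -1.e+00] F [-0.7 -0.1 -0.2] op mm 11.4 q6 -0.45
 to go tool cm [0.   0.04 0.14] turn tool z -0.0
```

```bash
python3 -m creep '[[[0,0,0.05],[0,0,0]],[[0,0,0.05],[0,0,0]],[[0,0,0],[0,0,0]],[[0,0,0],[0,0,0]]]'
python3 -m creep '[[[0,0,0.05],[0,0,0]],[[0,0,0],[0,0,0]],[[0,0,0],[0,0,0]]]'
python3 -c "
from h import *
where(.5801,-.0369,.3157,16.9)"
```

```text
t: 13.3
tool_pos: [0.5798, -0.0371, 0.3162]
orientation: [-1.871, -2.524, 0.0]
force: [-0.8, 0.0, -1.8]
opening: 0.0119
t: 13.55
tool_pos: [0.5798, -0.0371, 0.3157]
orientation: [-1.871, -2.524, 0.0]
force: [0.3, -0.3, -1.4]
opening: 0.0116
t 13.55 tcp mm [579.8 -37.1 315.7] yaw_y 16.89 z [-1.e-04  0.e+00 -1.e+00] F [ 0.3 -0.3 -1.4] op mm 11.6 q6 -0.45
 to go tool cm [0.01 0.03 0.  ] turn tool z -0.01
```

```bash
python3 -m creep '[[[0,0,0.04],[0,0,0]],[[0,0,0],[0,0,0]],[[0,0,0],[0,0,0]],[[0,0,0],[0,0,0]]]'
python3 - <<'E'
from h import *
where(.5801,-.0369,.3157,16.9)
s=read_camera("side")
cv2.imwrite("pics/e6.png",cv2.resize(s["img"][160:220,255:315,::-1],None,fx=9,fy=9,interpolation=2))
E
```

```text
t: 13.88
tool_pos: [0.5798, -0.0371, 0.3157]
orientation: [1.871, 2.523, 0.0]
force: [-2.2, -0.4, 3.5]
opening: 0.012
t 13.88 tcp mm [579.8 -37.1 315.7] yaw_y 16.89 z [ 2.e-04 -1.e-04 -1.e+00] F [-2.2 -0.4  3.5] op mm 12.0 q6 -0.45
 to go tool cm [0.01 0.03 0.  ] turn tool z -0.01
```

View pics/e6.png

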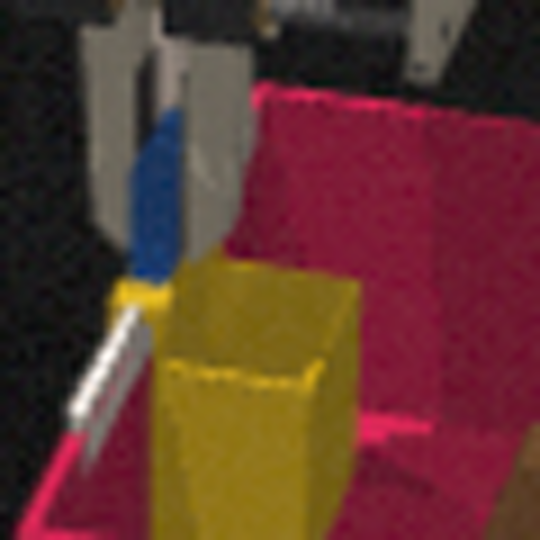

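It touches down at exactly the seated height (TCP 315.7 mm, +5 N change). The bridge now sits lower than the white blocks' tops. Release and retreat.

```bash
python3 -m creep '[[[0,0,0],[0,0,0]],[[0,0,0],[0,0,0]],[[0,0,0],[0,0,0]],[[0,0,0],[0,0,0]],[[0,0,0],[0,0,0]],[[0,0,0],[0,0,0]],[[0,0,0],[0,0,0]]]' 45
python3 -m creep '[[[0,0,-0.3],[0,0,0]],[[0,0,-0.8],[0,0,0]],[[0,0,-1],[0,0,0]],[[0,0,-1.5],[0,0,0]],[[0,0,-2],[0,0,0]],[[0,0,-2],[0,0,0]],[[0,0,-2],[0,0,0]],[[0,0,-2],[0,0,0]],[[0,0,-1],[0,0,0]],[[0,0,0],[0,0,0]]]'
python3 - <<'E'
from h import *
where()
s=read_camera("side")
cv2.imwrite("pics/f1.png",cv2.resize(s["img"][140:230,255:345,::-1],None,fx=6,fy=6,interpolation=2))
E
```

```text
t: 14.52
tool_pos: [0.5798, -0.0371, 0.3153]
orientation: [-1.871, -2.524, -0.0]
force: [0.5, 0.0, 0.4]
opening: 0.0416
t: 15.35
tool_pos: [0.5803, -0.0371, 0.4457]
orientation: [1.868, 2.519, 0.005]
force: [-0.3, 0.2, 0.6]
opening: 0.0422
t 15.35 tcp mm [580.3 -37.1 445.7] yaw_y 16.90 z [ 0.0063 -0.001  -1.    ] F [-0.3  0.2  0.6] op mm 42.2 q6 -0.45
```

View pics/f1.png

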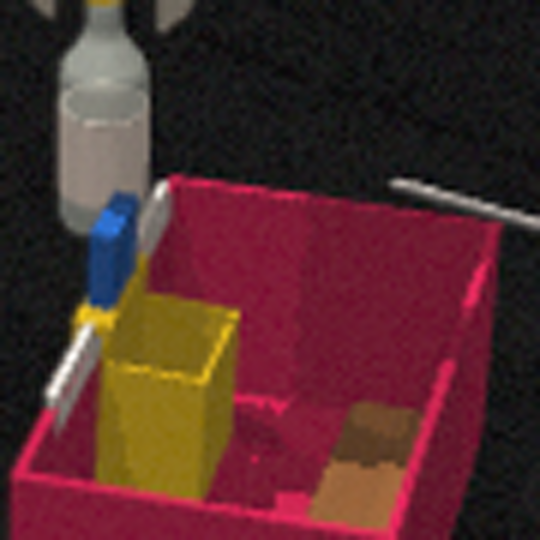

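It's released and hanging, with the bridge between the white blocks. I'll move the arm aside for a clear top view.

```bash
python3 -m creep '[[[-1,-0.5,0],[0,0,0]],[[-3,-2,0],[0,0,0]],[[-3,-2,0],[0,0,0]],[[-3,-2,0],[0,0,0]],[[-3,-2,0],[0,0,0]],[[-3,-2,0],[0,0,0]],[[-3,-2,0],[0,0,0]],[[-3,-2,0],[0,0,0]],[[-3,-2,0],[0,0,0]],[[-3,-2,0],[0,0,0]],[[-2,-1,0],[0,0,0]],[[0,0,0],[0,0,0]]]'
python3 - <<'E'
from h import *
where()
s=read_camera("side");c=read_camera("top")
cv2.imwrite("pics/g1.png",s["img"][:,:,::-1]);cv2.imwrite("pics/g2.png",c["img"][:,:,::-1])
cv2.imwrite("pics/g3.png",cv2.resize(c["img"][165:235,235:345,::-1],None,fx=7,fy=7,interpolation=2))
cv2.imwrite("pics/g4.png",cv2.resize(s["img"][160:230,255:315,::-1],None,fx=8,fy=8,interpolation=2))
E
```

```text
t: 16.4
tool_pos: [0.4778, -0.3852, 0.4386]
orientation: [-1.875, -2.517, 0.002]
force: [-0.2, -0.5, -0.0]
opening: 0.0421
t 16.40 tcp mm [ 477.8 -385.2  438.6] yaw_y 16.62 z [-0.0035  0.001  -1.    ] F [-0.2 -0.5 -0. ] op mm 42.1 q6 -1.05
```

View pics/g2.png

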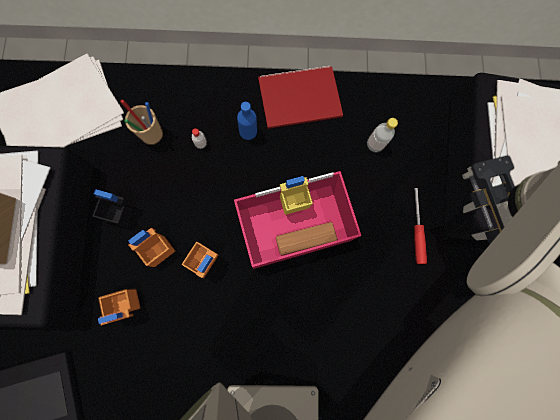

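View pics/g3.png

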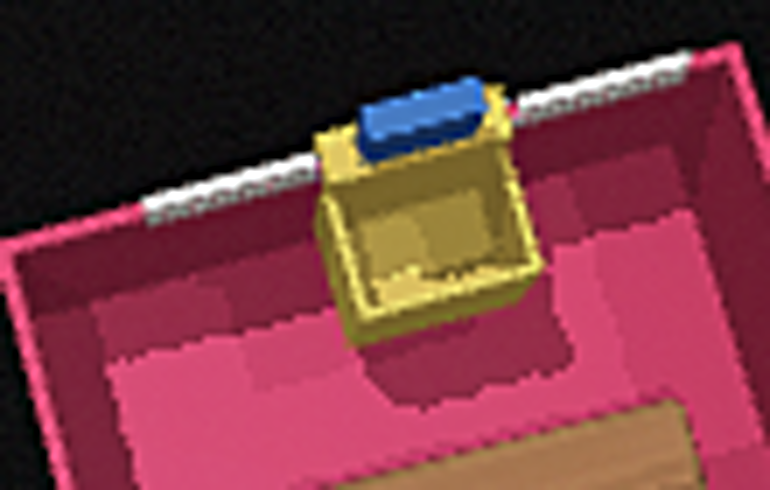

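View pics/g4.png

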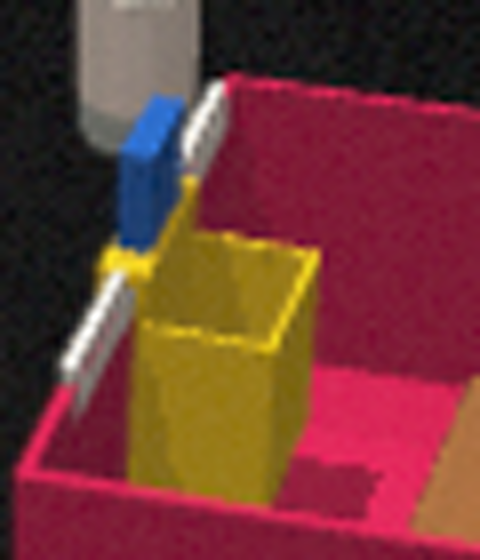

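Run:
```python
from h import *
s=read_camera("side");c=read_camera("top")
f=lambda u,k,o:[(u[0]+.5)/k-.5+o[0],(u[1]+.5)/k-.5+o[1]]
for n,a,b in[("rim-y",(541,264),(320,252)),("rim+y",(362,318),(275,348)),("hnd top -y far",(483,78),(183,98)),("hnd top +y far",(360,106),(120,150)),("hnd +y near",(370,134),(150,152))]:
    p,e=tri(c,f(a,7,(235,165)),s,f(b,8,(255,160)));print(n,(p*1e3).round(1),round(e*1e3,1))
```

```text
rim-y [540.  -81.8 104.9] 2.1
rim+y [520.5 -21.1 106. ] 0.5
hnd top -y far [584.5 -57.  164.2] 9.1
hnd top +y far [578.  -16.1 165.1] 0.4
hnd +y near [568.6 -19.4 165.7] 0.6
```

The cup rim is at 105.5 mm (seated: 106, on the blocks: 114) and the handle top at 165 mm (seated: 164). It's fully seated, so I hand in.

```bash
python3 -c "
from plant import *
print(close_job(), read_state()['t'])"
```

```text
the job is handed in; nothing more can be done
the job is handed in; nothing more can be done
```

The yellow holder now hangs on the pink box's far rim, seated in the gap of the white rail with its cup inside the box. I gripped it by the blue handle and lowered it straight into the gap I had measured in the images, so it never had to slide along the rim. It took about 16.5 s of the 64 s.

- **Contact force:** the wrist force changed by only about 5 N at touchdown, at exactly the expected seated height. I saw no higher contact force in any reading.
- **Seating:** after release, both cameras put the cup rim at about 105.5 mm (106 expected if seated, 114 if on the blocks). The handle top came out at about 165 mm (164 expected).
- **Surroundings:** the top view shows a thin pink strip at the block on each side of the holder. The brush, bottles and screwdriver look unmoved, and the arm was well clear and touching nothing.
- **Check that disagreed:** one handle corner triangulated with a 9 mm mismatch between the views, probably because I picked the wrong pixel. The other four points agreed within about 2 mm.
- **Tilt:** the holder may hang tilted very slightly toward the wall within the slot's play.

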